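# Spot-check a hinged sandwich press with an infrared thermometer

## Robot

A 7-joint arm with a two-finger parallel gripper is mounted at the origin on a cart in front of the work surface, level with it; the furniture and walls round the work are solid. World frame = base frame: x ahead of the robot, y to its left, z up, the work surface at z = 0. Lengths are in mm, angles in rad, forces in N, time in s.
With the tool pointing down it reaches from about 400 to 900 mm from the base axis. Payload 5.6 kg.
Tool frame: the origin (TCP) lies midway between the tips of the shut fingers; the grasp point (between the pads) lies 19 mm behind it; z points along the fingers, y is the line along which they close (so a half turn about z gives the same grasp; the last joint's range is limited). The gripper opens to 92 mm and grips with 3 to 60 N. Pads are 20 mm wide; open, the fingers measure 128 mm over their backs; the gripper's body (75 mm by 189 mm) begins 69 mm behind the grasp point.
Start: joints at [-1.188, 0.468, -0.012, 1.603, 0.006, 1.071, -0.056], TCP at [268.522, 591.95, 214.592] pointing down, gripper open.
Joint ranges: [-2.53, 2.53], [-0.31, 2.02], [-1.57, 1.55], [0.28, 2.44], [-1.29, 4.43], [0.15, 1.84], [-2.92, 2.92]. Speed limits (rad/s): [2.57, 2.57, 3.14, 3.14, 3.14, 3.14, 3.14].

## Interface

Orientations are given as a rotation vector (axis times angle).
In Python, from cell import robot, grip, kin, viewer gives the robot as it stands. Calls block until the motion is done:
- robot.movep(position, orientation): joint-space move of the TCP to a pose.
- robot.servo_line(position, feed=150, rotation=None): straight line of the TCP; rotation=None keeps the orientation; feed is the mean speed in mm/s.
- robot.goto_joints(angles): joint-space move.
- grip(opening, newtons=None): opening from 0.0 (shut) to 1.0 (fully open); newtons is the grip in N (None keeps the last); returns when the fingers have stopped.
- robot.hold(seconds).
- kin.ik(position, orientation): joint angles nearest the present ones, or None.
- robot.observe(): the state.
- viewer.read_camera(name): name is "side" or "top" or "wrist"; returns the picture (420x560x3 uint8, red, green, blue); there is no depth.
- viewer.camera_info(name): a dict with "camera_matrix" (3x3 intrinsics, pixels), "R" (3x3) and "t" (3): a world point X has camera coordinates R X + t. Camera axes: x right, y down, z forward; pixel columns grow to the right and rows downward; lengths in mm; the calibration is good to about 2 mm. A picture is of the moment at which its call begins: read the wrist's pose just before it. camera_info takes no time and is no camera call; for the wrist camera it gives the pose at the moment of the call.
A pose or a line that the arm cannot do raises robot.IKError and nothing moves.
- robot.job_done(): hands the job in; it is judged then, once.
Trained networks look in the newest picture that a camera, given by its name, has taken for a name from the list of things; names that differ only in an ending like _2 or _b are one class to them, and where a whole thing is asked for, a point or a joint stands for the part that bears it (a point fixed in the world has none). Each returns a list of dicts, best first, with "confidence" (0 to 1); they miss things now and then, are a little off and sometimes report something else, mostly with a low value. They report only what shows in the picture. A call takes as long as a camera call.
- viewer.silhouettes(name, camera): "mask" (420x560 bool, what is visible of it).
- viewer.pinpoint(name, camera): "at" ([x, y, z] in mm, in the coordinates of the camera as it stood for that picture, good to about 4 mm: a listed point, or the origin of a listed thing).
The state is a dict: "t": time; "joints": joint angles; "joint_velocities": joint speeds; "joint_torque": joint torques, N m; "tcp_pos": TCP position; "tcp_rot": TCP orientation; "contact_force": force on the tool from outside, world axes, zero at the start; "wrist_torque": the same for the moment, N m; "grip_width": opening from 0.0 (shut) to 1.0 (fully open); "grip_force": force on a finger pad.
Only numpy, scipy, OpenCV 4.12 (cv2) and the standard library are available. Lean on these libraries where they do the work, as an engineer would, in place of code of your own. Each camera call takes 0.05 s, during which the arm holds its last target. There are 200 camera calls.

## Task

Before the sandwiches go in, check the heat of the red sandwich press: lift its lid right up to the stop, then take the yellow infrared thermometer from its charging dock and hold its measuring point, 10 cm straight ahead of the lens, steady on the smooth round spot in the middle of the lower plate for a full two seconds. The raised lid overhangs the plate, so slant the thermometer in from the front, leaning no more than about 45 degrees, and never let it touch the hot press. Then stand it back in its dock, leaving the lid up and everything else where it is.

Things in the scene. Friction and masses are not known exactly. Their poses are not given: they have to be found in the camera images.
- press: Fixed red enamelled cast-iron sandwich press standing on the hob, 210 mm deep (its x) by 230 mm wide (its y), 66 mm high when shut; origin: centre of the underside on the hob; its front (-x) with the lid's handle faces roughly to the robot, z up. Its rim is 40 mm high; loop handles stick out 37 mm at each side. Its lid is hinged along the back edge.
- plate_centre (a point): Middle of the smooth grey round spot (40 mm across) on the black ribbed lower plate, 30 mm above the hob; hidden while the lid is shut. Axes as the press.
- press_lid (a joint): Angle of the press's lid in rad: 0 shut, 1.1 at its stop (63 degrees, where it overhangs the lower plate). The hinge is stiff: the lid stays at whatever angle it is left, and takes about 8 N at the handle to raise. The lid is about 25 mm thick.
- lid_handle (a point): Middle of the lid's handle: a straight round wooden bar, 16 mm thick and 128 mm long, parallel to the press's y axis, held 49 mm in front of the lid's front edge by a steel arm at each end; about 59 mm above the hob when the lid is shut. Axes turn with the lid (x-axis towards the hinge).
- lid_hinge (a point): Middle of the lid's hinge axis (parallel to the press's y), at the back of the press, 118 mm behind its centre and 41 mm above the hob; the handle's bar moves about it at a radius of 273 mm.
- wand: Yellow and dark grey infrared thermometer, a straight stick 130 mm long (its z), 36 mm (its x) by 26 mm (its y) in section, 0.12 kg; it stands lens down in the dock. Origin: the middle of the lens, in the lower end face; z points from the lens to the other end; it looks along -z. The lens is a small round window in the flat lower end. Grip it across the 26 mm, 90 to 110 mm from the lens.
- focus (a point): The thermometer's measuring point, 100 mm ahead of the lens on its axis (an unseen point, carried with the thermometer; axes as the thermometer).
- dock: Fixed dark grey charging dock, 66 x 56 mm and 48 mm high on a 90 x 76 mm foot, with a well open at the top: 45 x 35 mm wide at its throat, flared at the mouth, floor 8 mm above the hob. Origin: centre of its underside; the well's longer side lies along its x.
- dock_seat (a point): Centre of the floor of the dock's well, where the lens end of the docked thermometer stands.
- canister: Green square canister with a wooden lid, 92 x 92 x 130 mm; origin at its underside. Leave alone.
- board: Wooden chopping board, 150 x 230 x 21 mm, lying flat; origin at its underside. Leave alone.
- cheese: Block of pale cheese, 73 x 83 x 43 mm, on the board. Leave alone.
- tomato: Red tomato, 74 x 72 x 69 mm, on the board. Leave alone.
- mug: White mug with red stripes, 87 mm across without its handle, 97 mm high. Leave alone.
- jug: Steel thermal jug with a black handle, 161 x 120 x 140 mm. Leave alone.

How it is judged (in metres and radians):
On the way, in this order (a step that is already met when the one before it is completed fails the run):
1. the lid stands up at its stop (at least 1.02 rad) (value of joint press_lid above 1.02 rad and velocity of joint press_lid below 0.05 rad/s), for 0.2 s.
2. the thermometer's measuring point is held on the smooth spot (within 15 mm), within 52 degrees of plumb, steady, for 2 s, the lid still up (distance between focus and plate_centre below 0.015 m and angle between wand's own z axis and vertical below 0.9 rad and linear speed of wand below 0.03 m/s and angular speed of wand below 0.25 rad/s and value of joint press_lid above 1.02 rad), for 2 s.
At the end, for the whole second after the job is handed in: The thermometer stands at rest in its dock again, lens down (lens within 10 mm of the middle of the well's floor, leaning less than 0.1 rad), and the lid is still up (over 1.0 rad) (distance between wand and dock_seat below 0.01 m and angle between wand's own z axis and vertical below 0.1 rad and linear speed of wand below 0.02 m/s and value of joint press_lid above 1 rad); the robot touches nothing.
It fails at once if the thermometer touches the press (over 0.5 N) (contact force between wand and press above 0.5 N).
It fails at once if the canister, chopping board, cheese, tomato, mug or jug is moved by more than 20 mm (distance of any of canister, board, cheese, tomato, mug, jug from where it was at the start of the episode above 0.02 m).
It also fails if it takes over 72 s, if anything falls off the work surface, if the arm or the gripper's body presses on something with over 40 N, if the wrist force passes 120 N, or if a joint passes its speed limit or range.

## Working session

There is one attempt and no reset: what is moved stays moved. The work goes in short steps, each a Python script; the robot and the scene stay as the last script left them, time stands still between calls to the robot, and variables do not carry over. Pictures are saved under pics/ and viewed, at most 10 in all, crops included, and the job is handed in when it is done.

```bash
mkdir -p pics; ls; cat > h.py <<'E'
import numpy as np, cv2
from scipy.spatial.transform import Rotation as Rn
from cell import robot, grip, kin, viewer
def save(cam,f):
    im=viewer.read_camera(cam); cv2.imwrite('pics/'+f,im[:,:,::-1]); return im
def toworld(cam,p,info=None):
    i=info or viewer.camera_info(cam); return np.array(i['R']).T@(np.array(p)-np.array(i['t']))
def pin(name,cam,info=None):
    return [(np.round(toworld(cam,d['at'],info),1),round(d['confidence'],2)) for d in viewer.pinpoint(name,cam)[:2]]
E
python3 - <<'E'
from h import *
s=robot.observe(); print(s)
ims=[]
for c in ['side','top']:
    ims.append(save(c,c+'0.png'))
    for n in ['press','lid_handle','lid_hinge','wand','dock','dock_seat','canister','board','mug','jug','plate_centre']: print(c,n,pin(n,c))
E
```

```text
pics
{'t': 0.0, 'joints': array([-1.18797563,  0.46834469, -0.01158066,  1.60365806,  0.00602217,
        1.071383  , -0.0562985 ]), 'joint_velocities': array([-7.63530890e-04, -7.96129412e-04,  7.28674072e-04, -1.99564527e-03,
       -5.49008574e-04, -6.90462849e-05, -7.54853802e-04]), 'joint_torque': array([ 1.42405490e-03, -5.20579684e+01, -1.16464336e-02, -2.43734837e+01,
       -5.66075812e-02,  1.73467363e-02,  1.67437547e-04]), 'tcp_pos': array([268.33110845, 591.37394609, 213.64717064]), 'tcp_rot': array([-6.63898288e-01, -3.07041487e+00,  2.74162843e-03]), 'contact_force': array([-0.27370829, -0.39540847, -0.28463744]), 'wrist_torque': array([-0.00481113, -0.00901433, -0.03977992]), 'grip_force': 0.0, 'grip_width': 1.0011494703203319}
side press [(array([651.9, -16.8,   1.3]), 0.58)]
side lid_handle [(array([494.9, -16.9,  75.4]), 0.88)]
side lid_hinge [(array([761.8, -13.5,  45.3]), 0.7)]
side wand [(array([ 472.9, -258.2,   11.9]), 0.98)]
side dock [(array([ 4.730e+02, -2.579e+02,  4.000e-01]), 0.83), (array([ 638.7, -376.3,   18.4]), 0.75)]
side dock_seat [(array([ 472.7,
[... 285 characters left out ...]
p press [(array([647.8, -14.9,  -0. ]), 0.87)]
top lid_handle [(array([492.5, -20.4,  76.7]), 0.89)]
top lid_hinge [(array([762. ,  -6.7,  38.4]), 0.65)]
top wand [(array([ 472.6, -255.5,    8.3]), 0.73), (array([ 650.5, -481.3,   17. ]), 0.36)]
top dock [(array([ 474.8, -258.5,    3.4]), 0.76)]
top dock_seat [(array([ 472.8, -259.2,   10.9]), 0.96)]
top canister [(array([454.5, 269.7,   3.3]), 0.96), (array([ 6.063e+02,  4.170e+02, -2.000e-01]), 0.24)]
top board [(array([ 641.7, -419.4,    2.9]), 0.69)]
top mug [(array([607.1, 419.1,   2.8]), 0.59)]
top jug [(array([740.7, 284.1,   3.3]), 0.87), (array([ 473.6, -257.9,    1.2]), 0.19)]
top plate_centre [(array([651.1, -11. ,  32.2]), 0.93)]
```

View pics/side0.png

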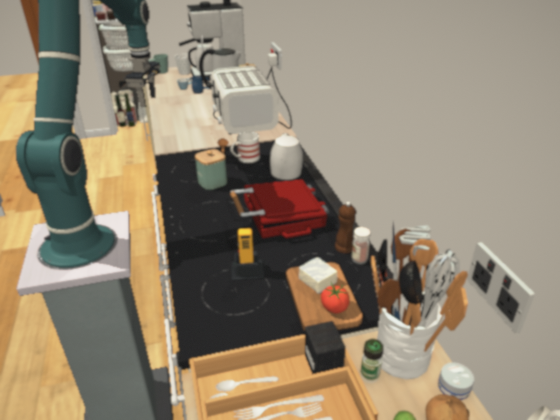

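View pics/top0.png

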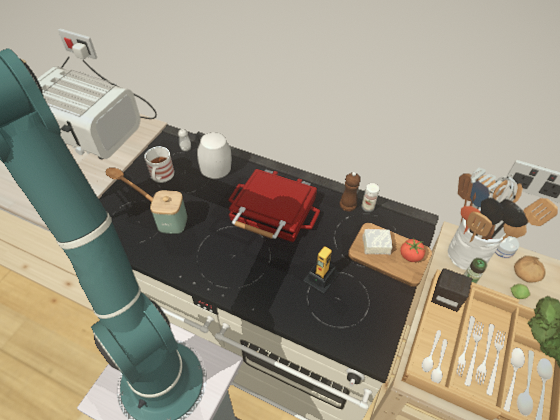

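```bash
cat >> h.py <<'E'
def rot(pitch,yaw=0,roll=0):
    """tool z pitched `pitch` rad below horizontal heading `yaw`; roll 0: tool y horizontal (to the left)"""
    z=np.array([np.cos(pitch)*np.cos(yaw),np.cos(pitch)*np.sin(yaw),-np.sin(pitch)])
    y=np.array([-np.sin(yaw),np.cos(yaw),0]); x=np.cross(y,z)
    return (Rn.from_matrix(np.c_[x,y,z])*Rn.from_euler('z',roll))
E
python3 - <<'E'
from h import *
s=robot.observe()
i=viewer.camera_info('wrist'); Rt=Rn.from_rotvec(s['tcp_rot']).as_matrix(); Rc=np.array(i['R'])
print('cam in tool',np.round(Rt.T@(-Rc.T@i['t']-s['tcp_pos']),1),'axes\n',np.round(Rt.T@Rc.T,3),'\nK',i['camera_matrix'])
for p,o in [((470,-18,75),(.8,0)),((640,-15,290),(1.5,0)),((472,-257,90),(1.57,0)),((450,-15,200),(.8,0))]:
  for roll in [0,np.pi/2,-np.pi/2,np.pi]:
    q=kin.ik(p,rot(*o,roll).as_rotvec()); print(p,o,round(roll,2),None if q is None else np.round(q,2))
E
```

```text
cam in tool [  85.2    0.9 -170.4] axes
 [[-0.001 -0.955 -0.297]
 [ 1.    -0.001 -0.002]
 [ 0.001 -0.297  0.955]] 
K [[341.97119979   0.         275.16160096]
 [  0.         341.97119979 216.19865969]
 [  0.           0.           1.        ]]
(470, -18, 75) (0.8, 0) 0 None
(470, -18, 75) (0.8, 0) 1.57 None
(470, -18, 75) (0.8, 0) -1.57 None
(470, -18, 75) (0.8, 0) 3.14 None
(640, -15, 290) (1.5, 0) 0 [-0.32  0.35  0.38  1.63 -0.15  1.12  1.67]
(640, -15, 290) (1.5, 0) 1.57 [-0.51  0.38  0.64  1.64 -0.25  1.13  0.19]
(640, -15, 290) (1.5, 0) -1.57 [-0.89  0.68  1.35  1.66 -0.71  1.31 -2.57]
(640, -15, 290) (1.5, 0) 3.14 [-0.59  0.4   0.75  1.64 -0.31  1.14 -1.33]
(472, -257, 90) (1.57, 0) 0 [-0.    0.49  0.55  2.   -0.37  0.75  2.35]
(472, -257, 90) (1.57, 0) 1.57 [-0.26  0.6   0.91  2.02 -0.65  0.84  1.03]
(472, -257, 90) (1.57, 0) -1.57 [-0.47  0.92  1.34  2.03 -1.04  1.13 -1.78]
(472, -257, 90) (1.57, 0) 3.14 [-0.35  0.7   1.07  2.02 -0.79  0.91 -0.41]
(450, -15, 200) (0.8, 0) 0 None
(450, -15, 200) (0.8, 0) 1.57 None
(450, -15, 200) (0.8, 0) -1.57 None
(450, -15, 200) (0.8, 0) 3.14 None
```

```bash
python3 - <<'E'
from h import *
def ok(p,pi,yaw,rolls=(0,np.pi/2,np.pi,-np.pi/2)):
    return ''.join('.' if kin.ik(p,rot(pi,yaw,r).as_rotvec()) is None else 'X' for r in rolls)
P=np.array([649,-12,30])
P_=np.arange(.7,1.6,.1)
print('pitches',P_)
for x in (480,494,510): print('handle',x,[ok((x,-18,75),p,0) for p in P_])
for z in (80,150,200,300): print('front',z,[ok((470,-18,z),p,0) for p in P_])
for yaw in (-.8,-.4,0,.4,.8):
  for a in (.6,.7,.8):
    d=-rot(np.pi/2-a,yaw).as_matrix()[:,2]; print('meas',yaw,a,ok(P+181*d,np.pi/2-a,yaw))
print('dock',[(round(p,1),ok((473,-258,95),p,0)) for p in np.arange(1.2,2.3,.1)])
# tool pitched independently of lean, grasp at 100
for a in (.6,.7,.8):
  d=np.array([-np.sin(a),0,np.cos(a)]); print('indep',a,[(round(p,1),ok(P+200*d+19*rot(p).as_matrix()[:,2],p,0)) for p in np.arange(.7,1.6,.1)])
E
```

```text
pitches [0.7 0.8 0.9 1.  1.1 1.2 1.3 1.4 1.5]
handle 480 ['....', '....', '....', '....', 'XX.X', 'XXXX', 'XXXX', 'XXXX', 'XXXX']
handle 494 ['....', '....', '....', '....', 'XXXX', 'XXXX', 'XXXX', 'XXXX', 'XXXX']
handle 510 ['....', '....', '....', 'X..X', 'XXXX', 'XXXX', 'XXXX', 'XXXX', 'XXXX']
front 80 ['....', '....', '....', '....', '....', 'XXXX', 'XXXX', 'XXXX', 'XXXX']
front 150 ['....', '....', '....', '....', 'XXXX', 'XXXX', 'XXXX', 'XXXX', 'XXXX']
front 200 ['....', '....', '....', '....', 'XXX.', 'XXX.', 'XXXX', 'XXXX', 'XXXX']
front 300 ['....', '....', 'XXXX', 'XXXX', 'XXXX', 'XXXX', 'XXXX', 'XXX.', 'XXXX']
meas -0.8 0.6 XXXX
meas -0.8 0.7 XXXX
meas -0.8 0.8 XXXX
meas -0.4 0.6 XXXX
meas -0.4 0.7 XXXX
meas -0.4 0.8 XXXX
meas 0 0.6 XXXX
meas 0 0.7 X...
meas 0 0.8 ....
meas 0.4 0.6 XXXX
meas 0.4 0.7 XXXX
meas 0.4 0.8 XXXX
meas 0.8 0.6 XXXX
meas 0.8 0.7 XXXX
meas 0.8 0.8 XXXX
dock [(np.float64(1.2), 'XXXX'), (np.float64(1.3), 'XXXX'), (np.float64(1.4), 'XXXX'), (np.float64(1.5), 'XXXX'), (np.float64(1.6), 'XXXX'), (np.float64(1.7), 'XXXX'), (np.float64(1.8), 'XXXX'), (np.fl
[... 163 characters left out ...]
'), (np.float64(0.9), 'XXXX'), (np.float64(1.0), 'XXXX'), (np.float64(1.1), 'XXXX'), (np.float64(1.2), 'XXXX'), (np.float64(1.3), 'XXXX'), (np.float64(1.4), 'XXXX'), (np.float64(1.5), 'XXXX')]
indep 0.7 [(np.float64(0.7), '....'), (np.float64(0.8), '....'), (np.float64(0.9), 'XXXX'), (np.float64(1.0), 'XXXX'), (np.float64(1.1), 'XXXX'), (np.float64(1.2), 'XXXX'), (np.float64(1.3), 'XXXX'), (np.float64(1.4), 'XXXX'), (np.float64(1.5), 'XXXX')]
indep 0.8 [(np.float64(0.7), '....'), (np.float64(0.8), '....'), (np.float64(0.9), 'X...'), (np.float64(1.0), 'XX.X'), (np.float64(1.1), 'XXXX'), (np.float64(1.2), 'XXXX'), (np.float64(1.3), 'XXXX'), (np.float64(1.4), 'XXXX'), (np.float64(1.5), 'XXXX')]
```

```bash
python3 - <<'E'
from h import *
print(robot.observe()['t'])
robot.movep((480,-258,330),rot(1.57,0,0).as_rotvec())
i=viewer.camera_info('wrist'); save('wrist','w_dock.png')
for n in ['wand','dock','dock_seat']: print(n,pin(n,'wrist',i))
m=viewer.silhouettes('dock','wrist')[0]['mask']; np.save('mdock.npy',m)
m=viewer.silhouettes('wand','wrist')[0]['mask']; np.save('mwand.npy',m)
robot.movep((500,-15,330),rot(1.57,0,0).as_rotvec())
i=viewer.camera_info('wrist'); save('wrist','w_press.png')
for n in ['press','lid_handle','lid_hinge','plate_centre']: print(n,pin(n,'wrist',i))
print(robot.observe()['t'])
E
```

```text
1.2
wand [(array([ 468. , -260.4,    9.4]), 0.65)]
dock [(array([ 473. , -260.4,   -2. ]), 0.86)]
dock_seat [(array([ 475.6, -260. ,    3.9]), 0.59)]
press [(array([650.9, -16.8,   0.8]), 0.6)]
lid_handle []
lid_hinge [(array([766. ,  -9.7,  39.6]), 0.62)]
plate_centre []
5.8083
```

View pics/w_dock.png

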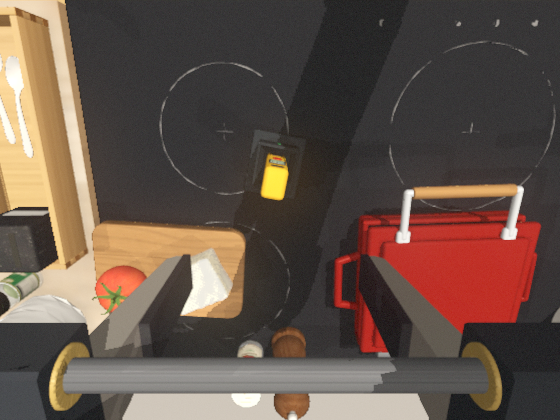

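View pics/w_press.png

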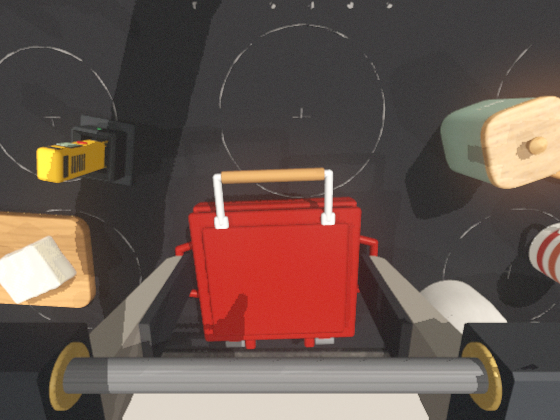

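```bash
cat > fit.py <<'E'
from h import *
from scipy.optimize import minimize
import itertools
robot.movep((480,-258,330),rot(1.57,0,0).as_rotvec())
i=viewer.camera_info('wrist'); im=save('wrist','w_dock2.png')
K,R,t=[np.array(i[k]) for k in('camera_matrix','R','t')]
def proj(X): c=X@R.T+t; u=c@K.T; return u[:,:2]/u[:,2:]
def box(a,b,z0,z1): return np.array(list(itertools.product((-a/2,a/2),(-b/2,b/2),(z0,z1))))
def move(B,p): c,s=np.cos(p[2]),np.sin(p[2]); return B@np.array([[c,s,0],[-s,c,0],[0,0,1]])+[p[0],p[1],0]
def render(parts,p):
    m=np.zeros((420*4,560*4),np.uint8)
    for B in parts: cv2.fillConvexPoly(m,cv2.convexHull(np.round(proj(move(B,p))*4+1.5).astype(np.int32)),1)
    return m
parts={'wand':[box(36,26,50,138)],'dock':[box(90,76,0,8),box(66,56,0,48),box(36,26,50,138)]}
mw=viewer.silhouettes('wand','wrist')[0]['mask']; md=viewer.silhouettes('dock','wrist')[0]['mask']
up=lambda m: cv2.resize(m.astype(np.uint8),None,fx=4,fy=4,interpolation=cv2.INTER_NEAREST)
tg={'wand':up(mw),'dock':up(mw|md)}
for n in ('wand','dock'):
    def f(p):
        m=render(parts[n],p); return -(m&tg[n]).sum()/(m|tg[n]).sum()
    best=min((minimize(f,(472,-258,y),method='Nelder-Mead',options=dict(initial_simplex=[(472,-258,y),(478,-258,y),(472,-252,y),(472,-258,y+.15)])) for y in np.arange(-.6,2.5,.35)),key=lambda r:r.fun)
    print(n,np.round(best.x,3),best.fun)
    cs,_=cv2.findContours(render(parts[n],best.x),cv2.RETR_EXTERNAL,cv2.CHAIN_APPROX_NONE)
    big=cv2.resize(im[:,:,::-1],None,fx=4,fy=4) if n=='wand' else big
    cv2.drawContours(big,cs,-1,(0,255,0) if n=='wand' else (255,0,255),1)
cv2.imwrite('pics/fit.png',big[440:880,900:1360])
# handle bar in w_press: same camera orientation, need its pose
robot.movep((500,-15,330),rot(1.57,0,0).as_rotvec())
i=viewer.camera_info('wrist'); im=viewer.read_camera('wrist'); K,R,t=[np.array(i[k]) for k in('camera_matrix','R','t')]
h=cv2.cvtColor(im,cv2.COLOR_RGB2HSV); m=((h[...,0]>8)&(h[...,0]<22)&(h[...,1]>120)&(h[...,2]>80)).astype(np.uint8)
m[:, :200]=0; m[:,350:]=0; m[:150]=0; m[200:]=0
ys,xs=np.nonzero(m); (c,(w,hh),a)=cv2.minAreaRect(np.c_[xs,ys].astype(np.float32)); print(c,w,hh,a)
k=np.polyfit(xs,ys,1); e=[(xs.min()-.5,),(xs.max()+.5,)]; e=[(x[0],np.polyval(k,x[0])) for x in e]; print(e)
for z in (55,60,65,70,75,80,85):
    P=[]
    for u,v in e:
        d=R.T@np.linalg.solve(K,[u,v,1]); C=-R.T@t; P.append(C+d*(z-C[2])/d[2])
    d=P[1]-P[0]; print(z,np.round((P[0]+P[1])/2,1),'len',round(np.linalg.norm(d),1),'yaw',round(np.arctan2(-d[0],d[1]),3))
E
python3 fit.py
```

```text
wand [ 504.  -220.    -1.8] 0.0
dock [ 600.667 -218.889   -3.067] 0.0
(272.0433349609375, 175.21275329589844) 12.706184387207031 102.3633041381836 87.95458984375
[(np.float64(220.5), np.float64(177.11563281906012)), (np.float64(323.5), np.float64(173.44800271755614))]
55 [497.5 -19.6  55. ] len 135.6 yaw 0.034
60 [496.5 -19.5  60. ] len 134.1 yaw 0.034
65 [495.6 -19.5  65. ] len 132.6 yaw 0.034
70 [494.7 -19.4  70. ] len 131.0 yaw 0.034
75 [493.8 -19.3  75. ] len 129.5 yaw 0.034
80 [492.8 -19.3  80. ] len 128.0 yaw 0.034
85 [491.9 -19.2  85. ] len 126.5 yaw 0.034fit.py:20: RuntimeWarning: overflow encountered in scalar negative
  m=render(parts[n],p); return -(m&tg[n]).sum()/(m|tg[n]).sum()
```

View pics/fit.png

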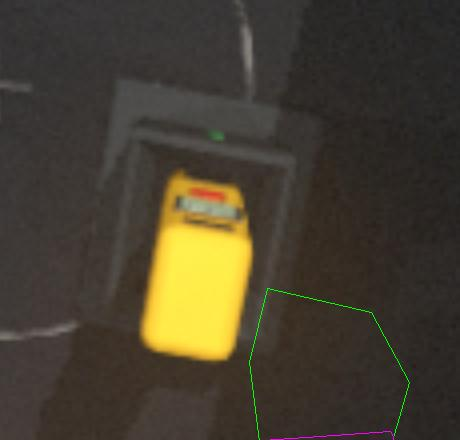

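```bash
python3 - <<'E'
import re
s=open('fit.py').read().split('# handle bar')[0]
s=s.replace("robot.movep((480,-258,330),rot(1.57,0,0).as_rotvec())\ni=viewer.camera_info('wrist'); im=save('wrist','w_dock2.png')",
"""i=viewer.camera_info('wrist'); st=robot.observe(); im=cv2.imread('pics/w_dock2.png')[:,:,::-1]
Rt=Rn.from_rotvec(st['tcp_rot']).as_matrix(); Rc=np.array(i['R']).T; C=-Rc@i['t']
Rct=Rt.T@Rc; Ct=Rt.T@(C-st['tcp_pos']); R0=rot(1.57).as_matrix(); Rw=R0@Rct; Cw=R0@Ct+[480,-258,330]
i=dict(i,R=Rw.T,t=-Rw.T@Cw)""")
s=re.sub(r"mw=.*\n","mw=np.load('mwand.npy'); md=np.load('mdock.npy'); print(mw.sum(),md.sum())\n",s)
s=s.replace("-(m&tg[n]).sum()/(m|tg[n]).sum()","-float((m&tg[n]).sum())/float((m|tg[n]).sum())").replace("np.arange(-.6,2.5,.35)","np.arange(-.5,.3,.2)")
open('fit2.py','w').write(s)
E
python3 fit2.py
```

```text
1015 2250
wand [ 4.69840e+02 -2.58288e+02 -1.85000e-01] -0.9124142740904335
dock [ 4.70542e+02 -2.58550e+02 -1.85000e-01] -0.9448314647509162
```

View pics/fit.png

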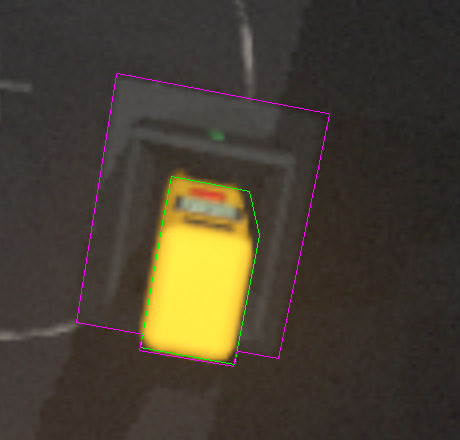

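```bash
cat >> h.py <<'E'
PY=0.034; H=np.array([764,-10.1,41]); F=np.array([np.cos(PY),np.sin(PY),0]); Zw=np.array([0,0,1.])
A0=np.arcsin(36/273)
def bar(a): return H+273*(-np.cos(a)*F+np.sin(a)*Zw)   # a = angle of handle radius above horizontal
def lidpose(a,roll,p0=1.25,p1=1.6,depth=13):
    r=rot(p0+(p1-p0)*(a-A0)/1.05,PY,roll); return bar(a)+depth*r.as_matrix()[:,2], r.as_rotvec()
E
cat > lid.py <<'E'
from h import *
for roll in (np.pi/2,-np.pi/2):
    Q=[kin.ik(*lidpose(a,roll)) for a in np.linspace(A0,A0+1.05,8)]
    print(roll,[None if q is None else np.round(q,2).tolist() for q in Q[::3]])
E
python3 lid.py
```

```text
1.5707963267948966 [[-0.77, 0.47, 0.89, 2.36, -1.25, 0.39, 1.2], [-1.08, 0.66, 1.45, 2.1, -0.9, 0.98, 0.85], [-0.91, 0.84, 1.49, 1.69, -0.86, 1.42, 0.73]]
-1.5707963267948966 [[0.18, 0.36, -0.24, 2.31, 0.45, 0.18, 2.72], [0.54, 0.32, -0.67, 2.01, 0.31, 0.73, 2.88], [0.46, 0.46, -0.67, 1.6, 0.31, 1.16, 2.9]]
```

```bash
python3 - <<'E'
from h import *
roll=np.pi/2
grip(0.42)
p,r=lidpose(A0,roll)
robot.goto_joints([-.3,.38,.4,1.75,-.2,1.0,.35])
robot.movep(p-100*Rn.from_rotvec(r).as_matrix()[:,2],r)
print(np.round(robot.observe()['joints'],2))
robot.servo_line(p,feed=120)
s=robot.observe(); print(s['t'],np.round(s['joints'],2),np.round(s['tcp_pos'],1),p,s['contact_force'])
i=viewer.camera_info('wrist'); save('wrist','w_bar.png'); save('side','s_bar.png')
a=cv2.imread('pics/w_bar.png'); b=cv2.imread('pics/s_bar.png')
cv2.imwrite('pics/both.png',np.hstack([cv2.resize(a,(400,300)),cv2.resize(b[150:270,180:340],(400,300))]))
print([np.round(lidpose(x,roll)[0]) for x in (A0+.5,A0+1.05)],[kin.ik(*lidpose(x,roll)) is not None for x in np.linspace(A0,A0+1.05,8)])
E
```

```text
[-0.43  0.07  0.42  2.34 -0.1   0.41  0.11]
11.85 [-0.2   0.34  0.2   2.33 -0.43  0.17  0.42] [498.2 -19.4  65. ] [497.63725851 -19.15982453  64.66319995] [ 0.1189631   0.28327011 -0.07480897]
[array([546., -18., 189.]), array([660., -14., 281.])] [True, True, True, True, True, True, True, True]
```

View pics/both.png

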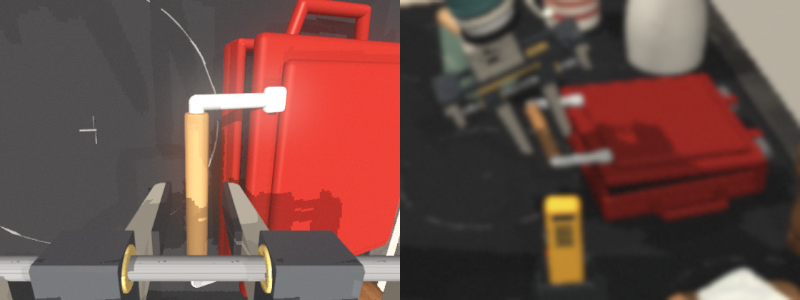

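```bash
python3 - <<'E'
from h import *
roll=np.pi/2
grip(0.0,35); s=robot.observe(); print('grip',s['grip_width'],s['grip_force'],np.round(s['contact_force'],1))
def go(a,feed):
    p,r=lidpose(a,roll); robot.servo_line(p,feed=feed,rotation=r); s=robot.observe()
    print(round(a-A0,2),round(s['t'],1),np.round(s['tcp_pos']-p,1),np.round(s['contact_force'],1),np.round(s['joints'],2)); return s
for a in np.arange(.15,.91,.15): 
    s=go(A0+a,90)
    if np.linalg.norm(s['contact_force'])>35: break
E
```

```text
grip 0.16336073320700573 35.00115752220154 [1.6 1.  0.2]
0.15 13.0 [ 0.1  0.1 -0.1] [1.5 0.2 0.1] [-0.36  0.28  0.38  2.27 -0.32  0.36  0.31]
0.3 13.6 [-0.7  0.1 -0.5] [-0.1  1.1  0.3] [-0.42  0.25  0.45  2.18 -0.23  0.53  0.22]
0.45 14.2 [-1.6  0.1 -0.6] [-6.   1.5  3.3] [-0.44  0.24  0.47  2.07 -0.19  0.69  0.18]
0.6 14.8 [-2.8  0.1 -0.6] [-10.3   1.    6. ] [-0.43  0.27  0.48  1.95 -0.18  0.85  0.17]
0.75 15.4 [-3.5  0.1  0.3] [-14.7   1.3  12.8] [-0.42  0.32  0.49  1.81 -0.18  0.99  0.17]
0.9 16.0 [-2.   0.1  2.2] [-13.7   2.2  15.4] [-0.4   0.38  0.49  1.66 -0.2   1.13  0.18]
```

```bash
python3 - <<'E'
from h import *
roll=np.pi/2
for a in (.96,1.01,1.04,1.06,1.08,1.1):
    p,r=lidpose(A0+a,roll); e=-np.cos(A0+a)*F+np.sin(A0+a)*Zw; tn=np.sin(A0+a)*F+np.cos(A0+a)*Zw
    robot.servo_line(p+4*e,feed=50,rotation=r); s=robot.observe(); f=s['contact_force']
    print(a,round(s['t'],1),np.round(s['tcp_pos']-p,1),'rad',round(f@e,1),'tan',round(f@tn,1))
    if f@tn<-22 or np.linalg.norm(f)>34: break
robot.hold(.3); s=robot.observe(); print(s['contact_force'],s['tcp_pos'])
save('side','s_up.png'); print(pin('lid_handle','side'),pin('lid_hinge','side'))
E
```

```text
0.96 16.5 [-2.2  0.1  2.7] rad -3.3 tan -5.5
1.01 16.9 [-1.1  0.1  3.7] rad -3.7 tan -3.8
1.04 17.3 [-1.2  0.1  3.8] rad -3.7 tan -3.9
1.06 17.5 [-6.1 -0.   1.9] rad 1.6 tan -15.8
1.08 17.8 [-11.1  -0.2  -0. ] rad 5.1 tan -28.2
[-28.34768239   1.31418025  -5.54508317] [656.65011669 -13.56073528 283.63637986]
[(array([658.7, -10.9, 292.4]), 0.74), (array([ 470.4, -256.4,   11.7]), 0.56)] [(array([763.2, -13.2,  44.3]), 0.78), (array([ 638.8, -422.4,    3.5]), 0.59)]
```

```bash
python3 - <<'E'
from h import *
s=robot.observe(); robot.servo_line(s['tcp_pos'],feed=40); print(np.round(robot.observe()['contact_force'],1))
grip(0.5); robot.hold(.2); s=robot.observe(); print(np.round(s['contact_force'],1),s['tcp_pos'])
z=Rn.from_rotvec(s['tcp_rot']).as_matrix()[:,2]
robot.servo_line(s['tcp_pos']-90*z,feed=150)
robot.movep((480,-20,330),rot(1.4,PY,0).as_rotvec())
i=viewer.camera_info('wrist'); im=save('wrist','w_plate.png')
print(pin('plate_centre','wrist',i),pin('lid_handle','wrist',i),pin('lid_hinge','wrist',i))
np.savez('plate.npz',K=i['camera_matrix'],R=i['R'],t=i['t']); viewer.read_camera('side'); print(pin('lid_handle','side'),pin('plate_centre','side')); print(robot.observe()['t'],robot.observe()['joints'])
E
```

```text
[-3.7  1.7 -5.7]
[-0.1 -0.5  0.1] [656.67746896 -13.60554    283.64442153]
[(array([641.2, -12.9,  30.2]), 0.87), (array([ 6.482e+02, -2.030e+01,  3.000e-01]), 0.61)] [(array([656.7, -16.6, 289.4]), 0.82), (array([ 641.7, -371.3,   23.4]), 0.33)] []
[(array([657.1, -12.6, 288. ]), 0.91), (array([648.9, -14.2,  -0.7]), 0.25)] [(array([644. , -10.1,  26.6]), 0.79)]
21.8083 [-0.36198591 -0.05378713  0.32445936  1.99176714  0.02076803  1.03047001
  1.55891733]
```

View pics/w_plate.png

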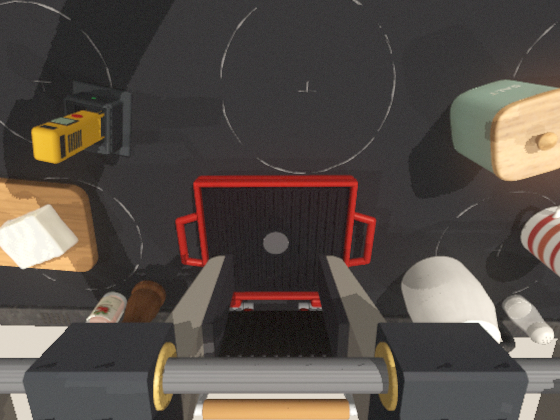

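```bash
cat >> h.py <<'E'
WY=-0.185; PD=1.8; W0=np.array([470.2,-258.4,8.])
RG=rot(PD,WY); TG=W0+[0,0,100]+19*RG.as_matrix()[:,2]     # grasp pose of the TCP at the dock
RW0=Rn.from_euler('z',WY)                                   # wand orientation in the dock
def tcp_for(lens,Rw,tcp0=TG,rg=RG):                         # TCP pose bringing the lens to `lens`, wand orientation Rw
    D=Rw*RW0.inv(); return np.asarray(lens)+D.apply(tcp0-W0),(D*rg).as_rotvec()
def meas(P,a,yaw,dist): Rw=Rn.from_euler('z',yaw)*Rn.from_euler('y',-a); d=Rw.as_matrix()[:,2]; return tcp_for(P+dist*d,Rw)
E
python3 - <<'E'
from h import *
v=np.load('plate.npz'); K,R,t=v['K'],v['R'],v['t']
im=cv2.imread('pics/w_plate.png'); g=cv2.cvtColor(im,cv2.COLOR_BGR2GRAY)[222:264,255:297]
m=(g>75).astype(np.uint8); n,l,st,ce=cv2.connectedComponentsWithStats(m); k=1+np.argmax(st[1:,4]); uv=ce[k]+[255,222]; print(uv,st[k])
d=R.T@np.linalg.solve(K,[*uv,1]); C=-R.T@t; P=C+d*(30-C[2])/d[2]; print('plate',P)
np.save('P.npy',P)
for yaw in (0,PY,.2): print(yaw,[kin.ik(*meas(P,.72,yaw,x)) is not None for x in (100,180)])
grip(.6)
z=RG.as_matrix()[:,2]
robot.movep(TG-110*z,RG.as_rotvec())
robot.servo_line(TG,feed=120); s=robot.observe(); print(s['tcp_pos']-TG,np.round(s['contact_force'],1))
grip(0,25); s=robot.observe(); print(s['t'],s['grip_width']*92,s['grip_force'],np.round(s['contact_force'],1),s['joints'])
np.save('tg.npy',s['tcp_pos'])
robot.servo_line(TG+[0,0,150],feed=120); robot.hold(.1); s=robot.observe(); print(s['t'],s['grip_width']*92,s['contact_force'])
for c in('side','top'):
    im=save(c,c+'_held.png'); print(c,pin('wand',c),pin('focus',c),'want',W0+[0,0,150],W0+[0,0,50])
E
```

```text
[275.45852535 242.62211982] [  8  10  26  22 434]
plate [645.06426511 -13.97747193  30.        ]
0 [True, True]
0.034 [True, True]
0.2 [True, True]
[ 0.64775433 -0.30582456  0.65910248] [ 0.1 -1.1  0.2]
24.8333 25.96772804163909 24.997128546237946 [ 0.  -0.1  1.1] [-0.05781649  0.62447666  0.63526138  1.84849166 -0.32956319  1.02016474
  2.11534418]
26.3333 25.932431408165723 [ 0.22232359 -0.10912747 -2.56087197]
side [(array([ 470.3, -259.8,  158.8]), 0.61)] [] want [ 470.2 -258.4  158. ] [ 470.2 -258.4   58. ]
top [(array([ 469.9, -255.3,  157.7]), 0.67)] [(array([ 639.3, -378. ,   22. ]), 0.52)] want [ 470.2 -258.4  158. ] [ 470.2 -258.4   58. ]
```

```bash
python3 - <<'E'
from h import *
P=np.array([645.5,-13.5,30]); yaw=PY
p,r=meas(P,.72,yaw,190); robot.servo_line(p,feed=150,rotation=r)
p,r=meas(P,.72,yaw,100); robot.servo_line(p,feed=60,rotation=r); robot.hold(.3)
s=robot.observe(); print(s['t'],s['tcp_pos']-p,np.round((Rn.from_rotvec(s['tcp_rot'])*Rn.from_rotvec(r).inv()).as_rotvec(),4),s['contact_force'])
for c in('side','top'):
    im=save(c,c+'_meas.png'); print(c,pin('wand',c),pin('focus',c),pin('lid_handle',c))
print('lens want',P+100*np.array([-np.sin(.72)*np.cos(yaw),-np.sin(.72)*np.sin(yaw),np.cos(.72)]))
a=cv2.imread('pics/side_meas.png')[130:280,180:380]; b=cv2.imread('pics/top_meas.png')[130:280,200:400]
cv2.imwrite('pics/meas.png',np.hstack([cv2.resize(a,(400,300)),cv2.resize(b,(400,300))]))
robot.hold(2.2); print(robot.observe()['t'])
E
```

```text
30.3167 [0.03378947 0.04517223 0.18916369] [ 0.0002 -0.0004  0.    ] [ 0.50297046 -0.18417069 -1.33738745]
side [(array([578.2, -13.7, 108.9]), 0.61)] [] [(array([659.3, -14.1, 290. ]), 0.6)]
top [(array([580.2, -11.1, 106.6]), 0.47)] [(array([762.,  -6.,  41.]), 0.45)] [(array([ 471.6, -257.4,   -0.7]), 0.68), (array([654.4, -17.2, 291.1]), 0.58)]
lens want [579.59964157 -15.74147597 105.18057291]
32.9167
```

View pics/meas.png

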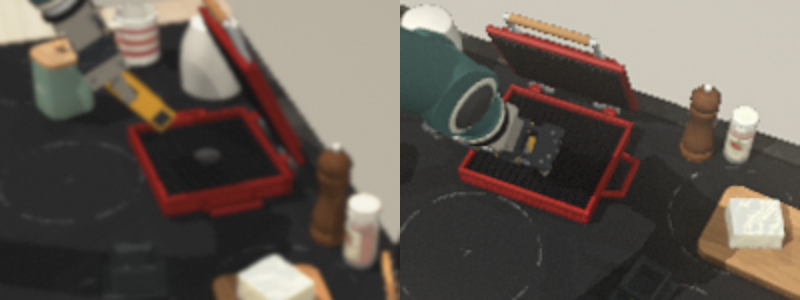

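```bash
python3 - <<'E'
from h import *
P=np.array([645.5,-13.5,30]); yaw=PY
p,r=meas(P+[0,-3,-3],.72,yaw,100); robot.servo_line(p,feed=20,rotation=r); robot.hold(2.4)
p,r=meas(P,.72,yaw,190); robot.servo_line(p,feed=120,rotation=r)
robot.servo_line(TG+[0,0,150],feed=150,rotation=RG.as_rotvec()); robot.hold(.1)
for c in('side','top'):
    viewer.read_camera(c); print(c,pin('wand',c),'want',W0+[0,0,150],pin('dock_seat',c))
T=TG+[.5,-.2,0]
robot.servo_line(T+[0,0,60],feed=120); robot.hold(.2); f0=robot.observe()['contact_force']
for dz in (40,20,8,3,1):
    robot.servo_line(T+[0,0,dz],feed=40); s=robot.observe(); f=s['contact_force']-f0; print(dz,round(s['t'],1),np.round(s['tcp_pos']-T,1),np.round(f,1))
    if np.linalg.norm(f)>6: print('stop'); break
E
```

```text
side [(array([ 471.4, -255.6,  160.6]), 0.73)] want [ 470.2 -258.4  158. ] [(array([ 472.3, -262.4,   10.3]), 0.83)]
top [(array([ 641.1, -421.7,    3. ]), 0.66), (array([ 472.8, -254.6,  158.3]), 0.61)] want [ 470.2 -258.4  158. ] []
40 40.5 [-0.1 -0.1 39.9] [-0.1  0.2 -0.3]
20 41.1 [-0.  -0.1 19.9] [ 0.9  0.1 -0.9]
8 41.6 [-0.2  0.1  7.7] [ 0.2 -0.1 -0.9]
3 41.9 [-0.2  0.1  2.8] [ 0.6  1.1 -0.3]
1 42.1 [-0.1  0.   0.9] [-0.4 -0.3 -0.5]
```

Seated without contact force, so I release, retreat and check.

```bash
python3 - <<'E'
from h import *
T=TG+[.5,-.2,0]
robot.servo_line(T,feed=15); print(np.round(robot.observe()['contact_force'],1))
grip(.6); robot.hold(.2)
robot.servo_line(T-130*RG.as_matrix()[:,2],feed=100)
robot.movep((400,-230,340),rot(1.57).as_rotvec()); robot.hold(.5)
s=robot.observe(); print(s['t'],np.round(s['contact_force'],1))
i=viewer.camera_info('wrist'); save('wrist','w_end.png'); print(pin('wand','wrist',i),pin('dock_seat','wrist',i))
save('side','s_end.png')
for n in('wand','dock_seat','lid_handle','cheese','canister'): print(n,pin(n,'side'))
a=cv2.imread('pics/w_end.png'); b=cv2.imread('pics/s_end.png')
cv2.imwrite('pics/end.png',np.hstack([cv2.resize(a,(400,300)),cv2.resize(b[130:310,160:400],(400,300))]))
E
```

```text
[ 0.9 -0.4  0.4]
45.8 [-0.4  0.1 -0.3]
[(array([ 472.1, -259.9,    9. ]), 0.64)] [(array([ 472.9, -259.1,    6.5]), 0.97)]
wand [(array([ 470.3, -257.2,    8.4]), 0.84), (array([765.8, -12.5,  47.2]), 0.66)]
dock_seat [(array([ 471.9, -263.4,    9.9]), 0.83)]
lid_handle [(array([660.3, -12.4, 292.7]), 0.79), (array([ 468.8, -261.4,    6.7]), 0.52)]
cheese [(array([ 648.5, -480.6,   24.4]), 0.59)]
canister [(array([453.2, 266.6,   1.2]), 0.94)]
```

View pics/end.png

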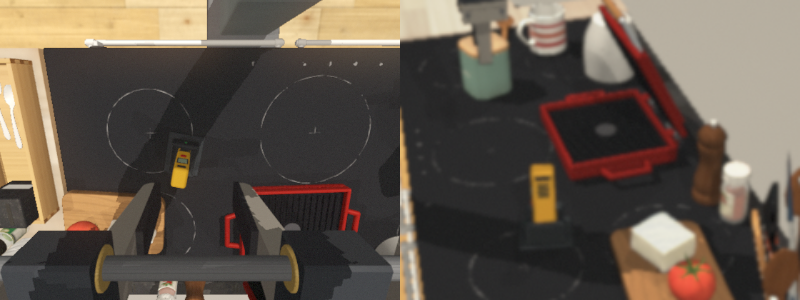

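The wand stands upright in its dock (right panel, 542,195), the lid is up and nothing else has moved.

```bash
python3 -c "
from h import *
print(robot.job_done())"
```

```text
the job is handed in; nothing more can be done
None
```

I handed the job in at about 46 s of the 72 s allowed: the lid is up at its stop, the thermometer was held on the smooth spot for over two seconds at about 41 degrees, and it is back upright in its dock. The hand-in returned no score; the final camera check showed the thermometer and lid in place, and the canister, cheese and mug looked unmoved.

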